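# Pack out a shaker clamp with spacer plates and hold it tight

## Robot

A 6-joint arm with a two-finger parallel gripper is mounted at the origin on the work surface. World frame = base frame: x ahead of the robot, y to its left, z up, the work surface at z = 0. Lengths are in m, angles in rad, forces in N, time in s.
With the tool pointing down it reaches from about 0.425 to 0.95 m from the base axis. Payload 3.5 kg.
Tool frame: the origin (TCP) lies on the centre line of the jaws, within the pads' length; the fingertips stand 11 mm ahead of it and the grasp point (between the pads) lies 8 mm behind it; y points along the fingers, x is the direction in which the jaws open and shut, and the axes are right-handed (so a half turn about y gives the same grasp; the last joint's range is limited). The gripper opens to 85 mm and grips with 20 to 120 N. Pads are 22 mm wide; open, the fingers measure 114 mm over their backs; the gripper's body (76 mm by 85 mm) begins 54 mm behind the grasp point. The pads swing forward as they close: fully open they stand 13 mm farther back than shut.
Start: joints at [1.175, 0.286, 1.577, -0, 1.279, -0.15], TCP at [0.164, 0.655, 0.242] pointing down, gripper open.
Joint ranges: [-2.77, 2.77], [-0.9, 2.22], [0.21, 2.48], [-1.53, 4.67], [0.24, 2.81], [-2.84, 2.84]. Speed limits (rad/s): [2.79, 2.79, 3.14, 3.14, 3.14, 3.14].

## Interface

Orientations are given as a unit quaternion [x, y, z, w].
In Python, from plant import get_state, read_camera, sign_off gives the robot as it stands.
- The arm moves only by the shell command python3 -m inch 'ROWS' [FORCE]. ROWS is JSON, a list of rows, each an object of numbers: "ax", "ay", "az": the turn, a rotation vector about the tool's x, y, z in rad; "x", "y", "z": the shift along the tool's x, y, z in mm; "hand": the closure, from -1 (fully open) to 1 (shut). In form: [{"ax": .., "ay": .., "az": .., "x": .., "y": .., "z": .., "hand": ..}, ...]. A call has 1 to 5 rows; each row shifts and turns the commanded pose from where the row before left it, along the tool's axes as they then stand; what a row does not reach is not made up. A row lasts 1/12 s, in which the tool goes at most 41.7 mm and 7.16 degrees, less where a joint would pass 70% of its speed; a pose out of reach is approached as far as the arm can. A call with a gripper value outside its range is refused whole. The fingers move at their own pace and stop on an object; FORCE is the grip in N (left out, the last holds). Time passes only in rows, so rows that do not move let the fingers close. It gives the time, the measured TCP pose, the force and the opening at its end, in the units of the state.
- get_state(): the state, without advancing time (a new reading comes with each control period).
- read_camera(name): name is "scene" or "side" or "wrist"; returns a dict with "img" (400x640x3 uint8, red, green, blue), "fov_y" (degrees; the focal length in pixels is half the picture's height over the tangent of half this angle, whatever the lens; pixels are square), "cx", "cy" (the principal point, pixels), "distortion" ([k1, k2, p1, p2, k3] as OpenCV has them; the pictures are not rectified), "T" (4x4, takes a point from camera to world coordinates); the wrist camera has in their place "T_tool_cam" (4x4, takes a point from camera to tool coordinates, whose origin is the TCP and whose axes are the tool frame's). Camera axes: x right, y down, z forward; pixel columns grow to the right and rows downward; lengths in m; the calibration is good to about 2 mm. A picture is of the moment at which its call begins: read the wrist's pose just before it. There is no depth.
- sign_off(): hands the job in, once; it reports no verdict.
The state is a dict: "time": time; "qpos": joint angles; "dq": joint speeds; "joint_efforts": joint torques, N m; "eef_pos": TCP position; "tcp_rot": TCP orientation; "contact_force": force on the tool from outside, world axes, zero at the start; "wrist_torque": the same for the moment, N m; "opening": opening from 0.0 (shut) to 1.0 (fully open).
Only numpy, scipy, OpenCV 4.12 (cv2) and the standard library are available. Lean on these libraries where they do the work, as an engineer would, in place of code of your own. Each camera call takes 0.05 s, during which the arm holds its last target. There are 200 camera calls.

## Task

The shaker's sliding clamp cannot reach the tube rack: draw it back as needed and stand spacer plates on the deck between jaw and rack until, pushed forward by its handle, the clamp bears on the plates before it runs out of travel; use no more plates than that takes and leave the rest in the stand. Finish while still holding the clamp's handle and pressing the jaw forward, so that plates and rack stay squeezed upright against the fence; do not let go. Press with moderate force, and do not tip the rack or disturb the bottle, the pot and the cardboard box.

Things in the scene. Friction and masses are not known exactly. Their poses are not given: they have to be found in the camera images.
- shaker: White low bench shaker, 310 x 200 mm, fixed. Origin: centre of its underside; flat black deck 60 mm above it. x points from the clamp to the rack (away from the robot, within 0.25 rad). On the deck along x, on y = 0: clamp handle, jaw, gap, tube rack, fence. Jaw face at x = -75 mm with the clamp fully back; the gap is then 42 to 74 mm. Stands left or right of the plate stand.
- jaw (a joint): Travel of the steel sliding clamp along the shaker's x, m: 0 fully back, 0.038 at its rigid end stop nearest the rack (a push is felt there too). Starts at 0 to 0.030. Slides freely (about 1 N), nothing locks it. A jaw that meets the plates stops before 0.038; if under 3 mm of travel is left, one more plate is also right. Jaw plate 120 mm wide, top 39 mm above the deck.
- clamp_handle (a point): Grip point on the black upright handle at the back of the clamp, 55 mm behind the jaw face, 55 mm above the deck. The handle is 16 mm (along the shaker's x) by 30 mm (across); its top is 21 mm above this point and it stands clear of other parts from 20 mm above the deck. Moves with the jaw.
- rack_face (a point): Middle of the flat face of the white tube rack that looks at the jaw, 18 mm above the deck. Rack: loose, 0.5 kg, 56 mm deep (x), 120 mm wide (y), block 36 mm high; tubes reach 74 mm above the deck, starting 21 mm behind this face. Its far side rests on the fence.
- rack: The tube rack; origin at the centre of its underside, 28 mm behind its front face, x and y as the shaker's.
- fence: Aluminium bar bolted to the deck behind the rack, 150 mm wide and 38 mm high; origin at the foot of the face that touches the rack. Fixed; bolted at a different x on each occasion.
- stand: Grey plastic stand, fixed, 141 x 86 mm, with four slots 17 mm wide at x = -54, -18, 18 and 54 mm along its x axis, each holding one spacer plate; slot floors are 8 mm above the counter, slot walls reach up to 26 mm. Origin: centre of its underside.
- plate0_center (a point): Centre (half-way up) of a loose aluminium spacer plate, 0.12 kg, 14 mm thick (x), 88 mm tall, an upside-down T: foot 70 mm wide (y) and 38 mm high, above it a tab 32 mm wide. Stands upright in the stand, its y along the stand's y. Grip the tab across its 32 mm, about 22 mm above this centre. Starts in the slot at x = -54 mm of the stand.
- plate1_center (a point): Centre of another spacer plate, the same as plate0. Starts in the slot at x = -18 mm of the stand.
- plate2_center (a point): Centre of another spacer plate, the same as plate0. Starts in the slot at x = 18 mm of the stand.
- plate3_center (a point): Centre of another spacer plate, the same as plate0. Starts in the slot at x = 54 mm of the stand.
- wash_bottle: White plastic bottle, 64 mm across, 150 mm tall, standing off to the left; leave alone. Origin at its underside.
- specimen_pot: Clear open pot, 70 mm across, 70 mm tall, off to the right; leave alone. Origin at its underside.
- slide_box: Flat cardboard box, 110 x 60 x 30 mm, off to the left; leave alone. Origin at its underside.
Things that resemble listed ones, but are neither listed nor needed, are in the scene too. Leave any red look-alike of the part that bears plate1_center alone.

How it is judged:
By the outcome, as a careful person would: the job done as asked, in the order asked, and still so for the second after the job is handed in, while the arm keeps its last pose, push and grip.
It also fails if it takes over 72 s, if anything falls off the work surface, if the arm or the gripper's body presses on something with over 40 N, if the wrist force passes 120 N, or if a joint passes its speed limit or range.

## Working session

There is one attempt and no reset: what is moved stays moved. The work goes in short steps, Python scripts to look and compute and a shell command to move; the robot and the scene stay as the last step left them, time stands still between calls to the robot, and variables do not carry over. Pictures are saved under pics/ and viewed, about 8 in all and at most 12, crops included, and the job is handed in when it is done.

```bash
mkdir -p pics; ls; python3 - <<'E'
from plant import *
import cv2,json
s=get_state();print(s)
for n in ["scene","side","wrist"]:
    c=read_camera(n);cv2.imwrite(f"pics/{n}0.png",c["img"][:,:,::-1])
    print(n,{k:(v.tolist() if hasattr(v,'tolist') else v) for k,v in c.items() if k!="img"})
E
```

```text
pics
{'time': 0.0, 'qpos': array([ 1.17498511e+00,  2.87158113e-01,  1.57821913e+00,  1.62905494e-05,
        1.27857794e+00, -1.49976677e-01]), 'dq': array([-0.0004852 , -0.00018028,  0.00024243, -0.00044359,  0.00236387,
        0.00061337]), 'joint_efforts': array([-1.04898711e-03, -4.05960596e+01, -2.92633581e+01, -2.22986646e-04,
        5.75869140e-03, -2.26211284e-06]), 'eef_pos': array([0.1639735 , 0.65411749, 0.24092937]), 'tcp_rot': array([ 0.557937  ,  0.43419131, -0.43565264, -0.55712743]), 'contact_force': array([-0.2444397, -0.7485557,  0.3320865]), 'wrist_torque': array([-0.01673112,  0.0071369 ,  0.00104078]), 'opening': 1.0015275461851247}
scene {'fov_y': 54.062696146615565, 'cx': 317.45584808132014, 'cy': 203.1637304997462, 'distortion': [0.020991104779337057, 0.0, 0.0, 0.0, 0.0], 'T': [[0.6972165964177884, 0.4740906161876501, -0.5377054075629233, 1.0983186775421352], [0.7167520491459098, -0.44798083192105026, 0.5343965515199954, -0.5506249459767059], [0.012470674590184092, -0.7579915974957363, -0.6521450915257492, 0.7782190862439293], [0.0, 0.0, 0.0, 1.0]]}
side {'
[... 168 characters left out ...]
27213952477603, 0.26343494680349266, 0.18684928752702346], [-0.3382661871651787, -0.5770483728011473, 0.74336475707978, -1.0391274698349413], [-0.005780920040728067, -0.7886416893806224, -0.614825883266442, 0.9485423290531324], [0.0, 0.0, 0.0, 1.0]]}
wrist {'fov_y': 70.96089533419573, 'cx': 315.7592833047995, 'cy': 196.6933150893368, 'distortion': [0.007386730655855734, 0.0, 0.0, 0.0, 0.0], 'T_tool_cam': [[0.9999994019518738, 0.0010062865082435318, -0.00042834957411418644, 0.0003173575104288284], [0.0007193900431147047, -0.31022308020358996, 0.9506635172272904, -0.1313245076685015], [0.0008237559469794617, -0.9506632568351737, -0.3102236185877527, 0.07944696994019586], [0.0, 0.0, 0.0, 1.0]]}
```

View pics/scene0.png

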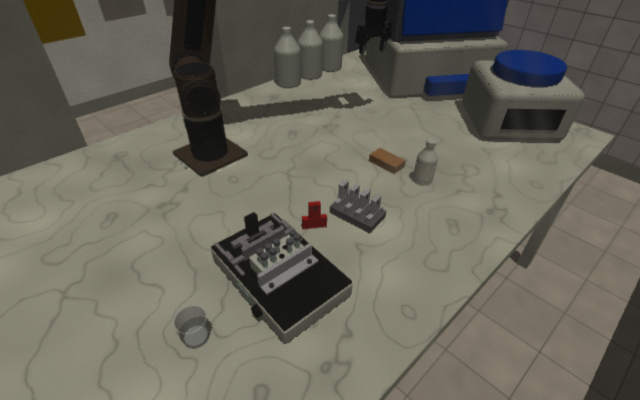

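View pics/side0.png

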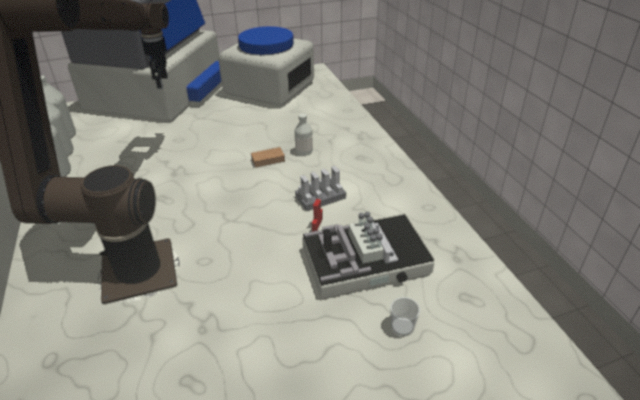

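The scene shows the shaker with its deck corners at about (212,248), (275,215), (350,285), (285,335). The grey stand is at (358,212), the red T look-alike at (314,217), the bottle at (427,163), the box at (387,160) and the pot at (191,325). The side view shows the same layout.

```bash
python3 - <<'E'
import cv2
a=cv2.imread("pics/scene0.png")[175:345,200:395]
cv2.imwrite("pics/sc1.png",cv2.resize(a,None,fx=3.5,fy=3.5,interpolation=cv2.INTER_CUBIC))
a=cv2.imread("pics/side0.png")[155:300,285:445]
cv2.imwrite("pics/si1.png",cv2.resize(a,None,fx=4,fy=4,interpolation=cv2.INTER_CUBIC))
E
```

```text
(no output)
```

View pics/sc1.png

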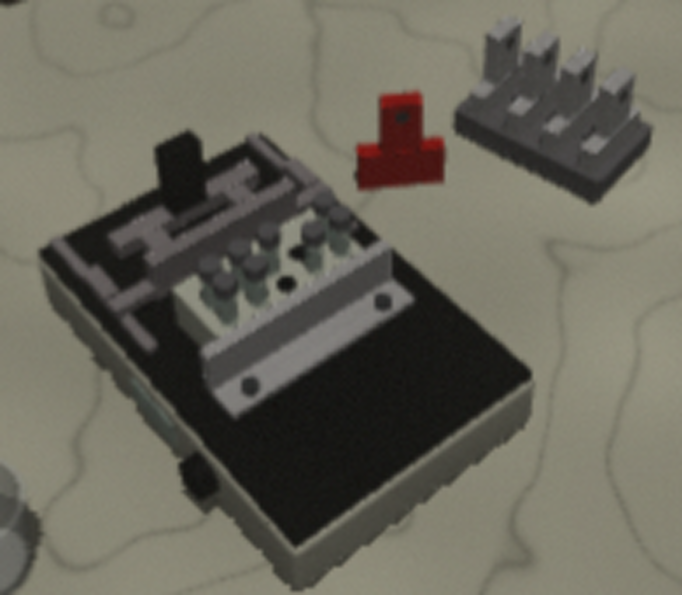

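View pics/si1.png

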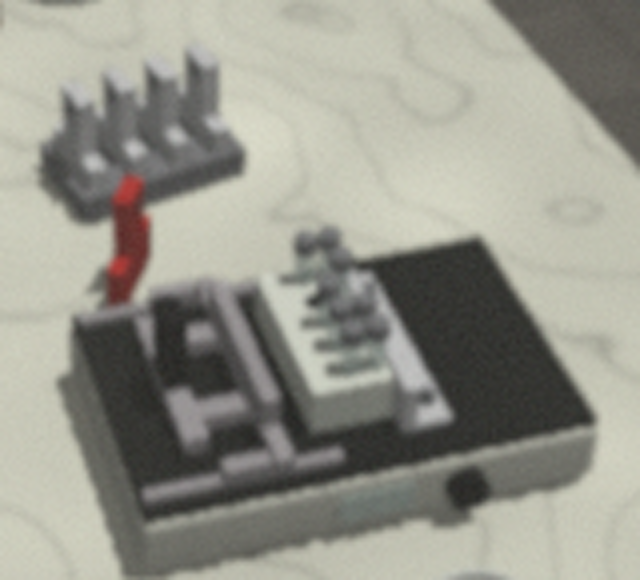

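Candidates for the plates are the four grey tabs in the stand (scene about (343,183), (355,187), (365,192), (376,199)). The red T at (314,217) is the look-alike, to be left alone. The crops confirm the grey ones in the slots. The jaw starts part-way forward, with the gap visible in the side view. I'll fit the poses next.

```bash
cat > h.py <<'E'
from plant import *
import numpy as np,cv2,json
from scipy.spatial.transform import Rotation as R
from scipy.optimize import least_squares
H={"scene":(54.062696146615565,317.45584808132014,203.1637304997462,[0.020991104779337057,0,0,0,0],[[0.6972165964177884,0.4740906161876501,-0.5377054075629233,1.0983186775421352],[0.7167520491459098,-0.44798083192105026,0.5343965515199954,-0.5506249459767059],[0.012470674590184092,-0.7579915974957363,-0.6521450915257492,0.7782190862439293],[0,0,0,1]]),
"side":(44.8246485248209,329.4723283143919,200.96818720964183,[-0.06484326657033568,0,0,0,0],[[0.9410327133443424,-0.21227213952477603,0.26343494680349266,0.18684928752702346],[-0.3382661871651787,-0.5770483728011473,0.74336475707978,-1.0391274698349413],[-0.005780920040728067,-0.7886416893806224,-0.614825883266442,0.9485423290531324],[0,0,0,1]]),
"wrist":(70.96089533419573,315.7592833047995,196.6933150893368,[0.007386730655855734,0,0,0,0],[[0.9999994019518738,0.0010062865082435318,-0.00042834957411418644,0.0003173575104288284],[0.0007193900431147047,-0.31022308020358996,0.9506635172272904,-0.1313245076685015],[0.0008237559469794617,-0.9506632568351737,-0.3102236185877527,0.07944696994019586],[0,0,0,1]])}
def toolT(s):
    T=np.eye(4);T[:3,:3]=R.from_quat(s["tcp_rot"]).as_matrix();T[:3,3]=s["eef_pos"];return T
def K(n):
    f=200/np.tan(np.radians(H[n][0]/2));return np.array([[f,0,H[n][1]],[0,f,H[n][2]],[0,0,1]]),np.array(H[n][3],float)
def plane(n,px,z,s=None):
    "pixels -> world points at height z"
    T=np.array(H[n][4]); T=toolT(s)@T if s is not None else T
    k,d=K(n);u=cv2.undistortPoints(np.array(px,float).reshape(-1,1,2),k,d)[:,0]
    r=np.c_[u,np.ones(len(u))]@T[:3,:3].T;o=T[:3,3]
    return o+r*((z-o[2])/r[:,2])[:,None]
def proj(n,P,s=None):
    T=np.array(H[n][4]); T=toolT(s)@T if s is not None else T
    k,d=K(n);q=(np.atleast_2d(P)-T[:3,3])@T[:3,:3]
    return cv2.projectPoints(q,np.zeros(3),np.zeros(3),k,d)[0][:,0]
def fit(mod,pts):
    "mod: local points Nx2 ; pts: world -> x,y,yaw"
    mod=np.array(mod,float);f=lambda p:((mod@np.array([[np.cos(p[2]),np.sin(p[2])],[-np.sin(p[2]),np.cos(p[2])]])+p[:2])-pts[:,:2]).ravel()
    r=least_squares(f,[*pts[:,:2].mean(0),0]);return r.x,np.abs(r.fun).max()
def go(pos,yaw,s=None):
    "tool-frame shift (mm) and rotvec to put TCP at pos, tool down, tool x along yaw (mod pi)"
    s=s or get_state();A=R.from_quat(s["tcp_rot"]);best=None
    for k in(0,np.pi):
        c,d=np.cos(yaw+k),np.sin(yaw+k);B=R.from_matrix(np.array([[c,0,-d*-1],[d,0,-c],[0,-1,0]]));v=(A.inv()*B).as_rotvec()
        if best is None or np.linalg.norm(v)<np.linalg.norm(best):best=v
    print("shift mm",np.round(A.inv().apply(np.array(pos)-s["eef_pos"])*1000,1),"rot",np.round(best,3),"pos",np.round(s["eef_pos"],4),"F",np.round(s["contact_force"],1),"op",round(s["opening"],3),"q",np.round(s["qpos"],2),"t",round(s["time"],2))
E
python3 - <<'E'
from h import *
c=lambda p,s,o:(np.array(p,float)+.5)/s-.5+np.array(o)
S=lambda p:c(p,3.5,(200,175)); D=lambda p:c(p,4,(285,155))
# deck corners: near-right, near-left, far-left, far-right
m=[(-.155,-.1),(-.155,.1),(.155,.1),(.155,-.1)]
a=plane("scene",S([(42,255),(258,137),(532,375),(295,548)]),.06);b=plane("side",D([(145,520),(78,318),(480,238),(595,420)]),.06)
print(a,b);fa,fb=fit(m,a),fit(m,b);print(fa,fb)
a=plane("scene",S([(503,30),(542,45),(578,62),(618,84)]),.096);b=plane("side",D([(78,95),(120,75),(160,64),(202,52)]),.096)
print(a,b)
m=[(-.054,0),(-.018,0),(.018,0),(.054,0)];print(fit(m,a),fit(m,b))
p=(fa[0]+fb[0])/2;cs,sn=np.cos(p[2]),np.sin(p[2])
loc=lambda w:np.round((w[:,:2]-p[:2])@np.array([[cs,-sn],[sn,cs]])*1000,1)
print("rack top front edge",loc(plane("side",D([(262,280),(312,405)]),.096)))
print("jaw top front edge",loc(plane("side",D([(222,285),(278,395)]),.099)))
print("handle top",loc(plane("scene",S([(180,140)]),.136)))
print("fence top back",loc(plane("scene",S([(390,252),(207,352)]),.098)))
E
```

```text
[[ 0.44700719 -0.26890735  0.06      ]
 [ 0.45554074 -0.08005706  0.06      ]
 [ 0.75665388 -0.09704463  0.06      ]
 [ 0.74512894 -0.28954315  0.06      ]] [[ 0.43533057 -0.2705575   0.06      ]
 [ 0.45229868 -0.07999145  0.06      ]
 [ 0.7498793  -0.09756045  0.06      ]
 [ 0.73617505 -0.28953187  0.06      ]]
(array([ 0.60108269, -0.18388805, -0.05974929]), np.float64(0.006619288743651919)) (array([ 0.5934209 , -0.18441032, -0.06654893]), np.float64(0.006884695334817226))
[[0.5240786  0.12245853 0.096     ]
 [0.55889232 0.13085633 0.096     ]
 [0.59282665 0.13539332 0.096     ]
 [0.63179063 0.13734725 0.096     ]] [[0.51756309 0.12354366 0.096     ]
 [0.55598515 0.13782167 0.096     ]
 [0.58991062 0.14129848 0.096     ]
 [0.62632211 0.14560841 0.096     ]]
(array([0.57689705, 0.13151386, 0.13693471]), np.float64(0.0019019078864094263)) (array([0.57244524, 0.13706805, 0.19106343]), np.float64(0.004171869902464043))
rack top front edge [[-31.7  57.3]
 [-38.8 -65.3]]
jaw top front edge [[-60.   56.8]
 [-57.4 -53.7]]
handle top [[-108.9    6.4]]
fence top back [[ 37.9  73. ]
 [ 29.6 -68.9]]
```

```bash
python3 - <<'E'
from h import *
s=get_state();print(R.from_quat(s["tcp_rot"]).as_matrix().round(3))
y=-.063;go([.54,-.18,.24],y+np.pi/2)
print(plane("scene",[(425,183),(387,165),(314,225),(193,340)],0).round(3))
E
```

```text
[[ 0.243 -0.001 -0.97 ]
 [ 0.97  -0.002  0.243]
 [-0.002 -1.     0.   ]]Traceback (most recent call last):
  File "<stdin>", line 3, in <module>
  File "h.py", line 30, in go
    c,d=np.cos(yaw+k),np.sin(yaw+k);B=R.from_matrix(np.array([[c,0,-d*-1],[d,0,-c],[0,-1,0]]));v=(A.inv()*B).as_rotvec()
                                      ~~~~~~~~~~~~~^^^^^^^^^^^^^^^^^^^^^^^^^^^^^^^^^^^^^^^^^^^
  File "scipy/spatial/transform/_rotation.pyx", line 1143, in scipy.spatial.transform._rotation.Rotation.from_matrix
ValueError: Non-positive determinant (left-handed or null coordinate frame) in rotation matrix 0: [[ 0.06295833  0.          0.99801616]
 [ 0.99801616  0.         -0.06295833]
 [ 0.         -1.          0.        ]].
```

```bash
sed -i 's/\[\[c,0,-d\*-1\],\[d,0,-c\]/[[c,0,-d],[d,0,c]/' h.py; python3 - <<'E'
from h import *
y=-.063;go([.54,-.18,.24],y+np.pi/2)
print(plane("scene",[(425,183),(387,165),(314,225),(193,340)],0).round(3))
E
```

```text
shift mm [-717.7    2.4 -567.7] rot [-0.    -0.183 -0.002] pos [0.164  0.6543 0.2412] F [-0.8  0.1 -0.5] op 0.999 q [ 1.18  0.29  1.58  0.    1.28 -0.15] t 0.15
[[ 0.625  0.411  0.   ]
 [ 0.477  0.402  0.   ]
 [ 0.518  0.013 -0.   ]
 [ 0.596 -0.422  0.   ]]
```

```bash
python3 -m inch '[{"ay":-0.0915},{"ay":-0.0915},{"x":-27,"z":-28},{"x":-27,"z":-28},{"x":-27,"z":-28}]'
python3 -m inch '[{"x":-27,"z":-28},{"x":-27,"z":-28},{"x":-27,"z":-28},{"x":-27,"z":-28},{"x":-27,"z":-28}]'
python3 -m inch '[{"x":-27,"z":-28},{"x":-27,"z":-28},{"x":-27,"z":-28},{"x":-39,"z":-9},{"x":-39,"z":-9}]'
python3 -m inch '[{"x":-39,"z":-9},{"x":-39,"z":-9},{"x":-39,"z":-9},{"x":-39,"z":-9},{"x":-39,"z":-9}]'
python3 -m inch '[{"x":-39,"z":-9},{"x":-39,"z":-9},{"x":-39,"z":-9},{"x":-39,"z":-9},{"x":-39,"z":-9}]'
python3 -m inch '[{"x":-39,"z":-10},{},{}]'
python3 - <<'E'
from h import *
s=get_state();c=read_camera("wrist");cv2.imwrite("pics/w1.png",c["img"][:,:,::-1]);json.dump({k:np.array(v).tolist() for k,v in s.items()},open("s1.json","w"));go([.54,-.18,.24],-.063+np.pi/2,s)
E
```

```text
shift mm [-717.7    2.4 -567.7] rot [-0.    -0.183 -0.002] pos [0.164  0.6543 0.2412] F [-0.8  0.1 -0.5] op 0.999 q [ 1.18  0.29  1.58  0.    1.28 -0.15] t 0.15validation failed for argument at $[0]...
validation failed for argument at $[0]...
validation failed for argument at $[0]...
validation failed for argument at $[0]...
validation failed for argument at $[0]...
validation failed for argument at $[0]...
```

View pics/w1.png

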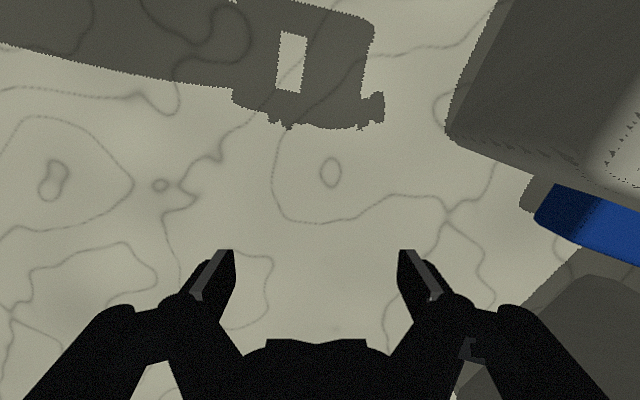

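The arm did not move: the rows were refused, probably because every key is required. The picture shows only the bare counter. I'll test the full form.

```bash
python3 -m inch '[{"ax":0,"ay":-0.0915,"az":0,"x":0,"y":0,"z":0,"hand":-1},{"ax":0,"ay":-0.0915,"az":0,"x":0,"y":0,"z":0,"hand":-1},{"ax":0,"ay":0,"az":0,"x":-27,"y":0,"z":-28,"hand":-1},{"ax":0,"ay":0,"az":0,"x":-27,"y":0,"z":-28,"hand":-1},{"ax":0,"ay":0,"az":0,"x":-27,"y":0,"z":-28,"hand":-1}]'
python3 -c "
from h import *
go([.54,-.18,.24],-.063+np.pi/2)"
```

```text
time: 0.62
eef_pos: [0.2431, 0.5677, 0.2418]
tcp_rot: [0.515, 0.484, -0.485, -0.515]
contact_force: [1.9, 0.6, -0.1]
opening: 1.002
shift mm [-728.2    2.2 -341.8] rot [-0.     0.002 -0.001] pos [0.2431 0.5677 0.2418] F [ 1.9  0.6 -0.1] op 1.002 q [ 1.    0.16  1.72 -0.    1.26 -0.51] t 0.62
```

```bash
python3 -m inch '[{"ax":0,"ay":0,"az":0,"x":-27,"y":0,"z":-28,"hand":-1},{"ax":0,"ay":0,"az":0,"x":-27,"y":0,"z":-28,"hand":-1},{"ax":0,"ay":0,"az":0,"x":-27,"y":0,"z":-28,"hand":-1},{"ax":0,"ay":0,"az":0,"x":-27,"y":0,"z":-28,"hand":-1},{"ax":0,"ay":0,"az":0,"x":-27,"y":0,"z":-28,"hand":-1}]'
python3 -m inch '[{"ax":0,"ay":0,"az":0,"x":-27,"y":0,"z":-28,"hand":-1},{"ax":0,"ay":0,"az":0,"x":-27,"y":0,"z":-28,"hand":-1},{"ax":0,"ay":0,"az":0,"x":-27,"y":0,"z":-28,"hand":-1},{"ax":0,"ay":0,"az":0,"x":-39,"y":0,"z":-9,"hand":-1},{"ax":0,"ay":0,"az":0,"x":-39,"y":0,"z":-9,"hand":-1}]'
python3 -m inch '[{"ax":0,"ay":0,"az":0,"x":-39,"y":0,"z":-9,"hand":-1},{"ax":0,"ay":0,"az":0,"x":-39,"y":0,"z":-9,"hand":-1},{"ax":0,"ay":0,"az":0,"x":-39,"y":0,"z":-9,"hand":-1},{"ax":0,"ay":0,"az":0,"x":-39,"y":0,"z":-9,"hand":-1},{"ax":0,"ay":0,"az":0,"x":-39,"y":0,"z":-9,"hand":-1}]'
python3 -m inch '[{"ax":0,"ay":0,"az":0,"x":-39,"y":0,"z":-9,"hand":-1},{"ax":0,"ay":0,"az":0,"x":-39,"y":0,"z":-9,"hand":-1},{"ax":0,"ay":0,"az":0,"x":-39,"y":0,"z":-9,"hand":-1},{"ax":0,"ay":0,"az":0,"x":-39,"y":0,"z":-9,"hand":-1},{"ax":0,"ay":0,"az":0,"x":-39,"y":0,"z":-9,"hand":-1}]'
python3 -m inch '[{"ax":0,"ay":0,"az":0,"x":-39,"y":0,"z":-9,"hand":-1},{"ax":0,"ay":0,"az":0,"x":0,"y":0,"z":0,"hand":-1},{"ax":0,"ay":0,"az":0,"x":0,"y":0,"z":0,"hand":-1}]'
python3 - <<'E'
from h import *
s=get_state();c=read_camera("wrist");cv2.imwrite("pics/w2.png",c["img"][:,:,::-1]);json.dump({k:np.array(v).tolist() for k,v in s.items()},open("s2.json","w"));go([.54,-.18,.24],-.063+np.pi/2,s)
E
```

```text
time: 1.03
eef_pos: [0.375, 0.4235, 0.2423]
tcp_rot: [-0.515, -0.484, 0.484, 0.515]
contact_force: [0.4, 1.2, 0.0]
opening: 0.997
time: 1.45
eef_pos: [0.4669, 0.2582, 0.2421]
tcp_rot: [-0.515, -0.484, 0.484, 0.515]
contact_force: [0.8, 0.0, -1.2]
opening: 1.004
time: 1.87
eef_pos: [0.4985, 0.0607, 0.2424]
tcp_rot: [0.515, 0.484, -0.484, -0.515]
contact_force: [0.2, -0.0, -0.5]
opening: 1.003
time: 2.28
eef_pos: [0.5312, -0.1369, 0.2423]
tcp_rot: [0.516, 0.484, -0.484, -0.515]
contact_force: [0.7, 0.2, -0.3]
opening: 0.997
time: 2.53
eef_pos: [0.5377, -0.1763, 0.2419]
tcp_rot: [-0.516, -0.483, 0.483, 0.517]
contact_force: [-0.5, -0.1, -1.0]
opening: 1.0
shift mm [-3.6  1.9 -2.5] rot [-0.001 -0.004  0.001] pos [ 0.5377 -0.1763  0.2419] F [-0.5 -0.1 -1. ] op 1.0 q [-0.5   0.05  1.85  0.    1.25 -2.  ] t 2.53
```

View pics/w2.png

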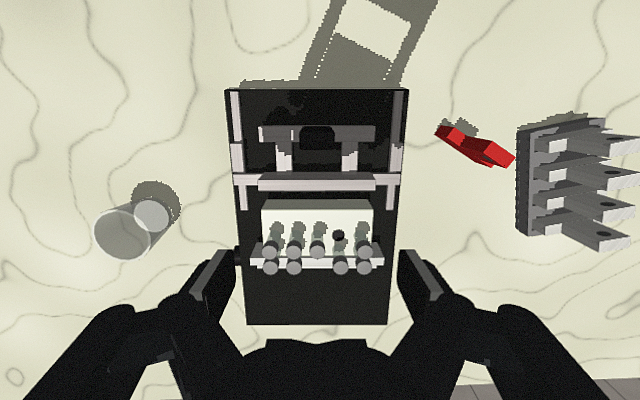

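The wrist view is clear. The handle is at about (317,135), the jaw bar at row 173–190, the gap at 190–200, the rack at 200–250 and the fence at about 262. The stand is at right (525–640, 130–245), the red look-alike at (475,148) and the pot at (135,222). A closer crop will give the edges.

```bash
python3 - <<'E'
from h import *
a=cv2.imread("pics/w2.png");g=a.mean(2)
cv2.imwrite("pics/w2c.png",cv2.resize(a[105:275,222:412],None,fx=4,fy=3.5,interpolation=cv2.INTER_CUBIC))
print("col 302-312",[(r,int(g[r,302:312].mean())) for r in range(165,225)])
E
```

```text
col 302-312 [(165, 16), (166, 16), (167, 18), (168, 19), (169, 16), (170, 16), (171, 22), (172, 70), (173, 74), (174, 70), (175, 70), (176, 73), (177, 71), (178, 65), (179, 64), (180, 192), (181, 193), (182, 195), (183, 198), (184, 197), (185, 192), (186, 196), (187, 198), (188, 196), (189, 201), (190, 154), (191, 60), (192, 20), (193, 18), (194, 16), (195, 16), (196, 16), (197, 19), (198, 6), (199, 77), (200, 101), (201, 101), (202, 99), (203, 99), (204, 99), (205, 99), (206, 100), (207, 98), (208, 87), (209, 148), (210, 220), (211, 243), (212, 239), (213, 238), (214, 237), (215, 237), (216, 236), (217, 236), (218, 237), (219, 236), (220, 237), (221, 238), (222, 226), (223, 224), (224, 204)]
```

View pics/w2c.png

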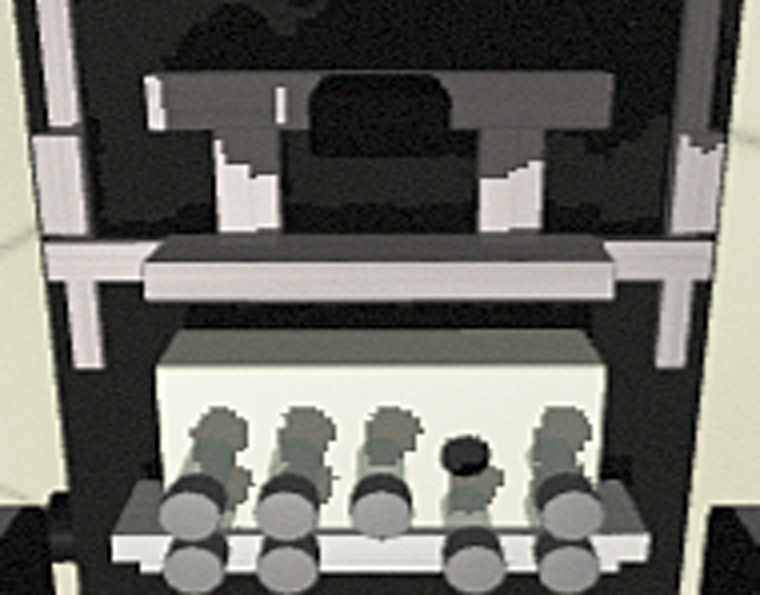

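```bash
python3 - <<'E'
from h import *
s=json.load(open("s2.json"));W=lambda p,z:plane("wrist",p,z,s)
x=lambda c:222+(c+.5)/4-.5
jaw=W([(x(145),190.3),(x(614),190.3)],.099)
rt=W([(x(157),209.2),(x(605),209.2)],.096)
rb=W([(x(185),198.7),(x(583),198.7)],.060)
fence=W([(x(113),105+533/3.5),(x(650),105+533/3.5)],.098)
jb=W([(x(165),179.6),(x(600),179.6)],.099)
for n,a in dict(jawfront=jaw,racktop=rt,rackbot=rb,fencetopfront=fence,jawback=jb).items():
    d=a[1]-a[0];print(n,a.round(4).tolist(),"mid",a.mean(0).round(4),"w",np.linalg.norm(d).round(4),"yaw",np.arctan2(d[0],-d[1]).round(3) if d[1]<0 else np.arctan2(-d[0],d[1]).round(3))
print(W([(226,89),(407,89),(388,324),(248,324)],.06).round(4))
E
```

```text
jawfront [[0.537, -0.2352, 0.099], [0.5448, -0.1158, 0.099]] mid [ 0.5409 -0.1755  0.099 ] w 0.1196 yaw -0.066
racktop [[0.5587, -0.2354, 0.096], [0.5664, -0.1176, 0.096]] mid [ 0.5626 -0.1765  0.096 ] w 0.1181 yaw -0.066
rackbot [[0.5591, -0.2339, 0.06], [0.5668, -0.1171, 0.06]] mid [ 0.563  -0.1755  0.06  ] w 0.1171 yaw -0.066
fencetopfront [[0.6137, -0.2543, 0.098], [0.6235, -0.1057, 0.098]] mid [ 0.6186 -0.18    0.098 ] w 0.1489 yaw -0.066
jawback [[0.5261, -0.2287, 0.099], [0.5333, -0.1193, 0.099]] mid [ 0.5297 -0.174   0.099 ] w 0.1096 yaw -0.066
[[ 0.4364 -0.2631  0.06  ]
 [ 0.4488 -0.0749  0.06  ]
 [ 0.7505 -0.0905  0.06  ]
 [ 0.7379 -0.2826  0.06  ]]
```

Gap now is 21.8 mm and jaw travel is about 22 mm. Fully back the gap would be about 44 mm, so about 6 mm is left at the end stop and one plate should do. Drawing the jaw back to its stop will confirm that.

```bash
python3 - <<'E'
from h import *
go([.486,-.172,.107],-.066+np.pi/2)
E
```

```text
shift mm [ -0.7 134.9  51.5] rot [-0.001  0.001  0.001] pos [ 0.5376 -0.1748  0.2418] F [ 0.6 -0.2 -0. ] op 1.001 q [-0.49  0.05  1.85  0.    1.25 -2.  ] t 2.58
```

```bash
python3 -m inch '[{"ax":0,"ay":0,"az":0,"x":0,"y":10,"z":26,"hand":-1},{"ax":0,"ay":0,"az":0,"x":-1,"y":25,"z":25.5,"hand":-1},{"ax":0,"ay":0,"az":0,"x":0,"y":35,"z":0,"hand":-1},{"ax":0,"ay":0,"az":0,"x":0,"y":35,"z":0,"hand":-1},{"ax":0,"ay":0,"az":0,"x":0,"y":30,"z":0,"hand":-1}]' 60
python3 -m inch '[{"ax":0,"ay":0,"az":0,"x":0,"y":0,"z":0,"hand":0.3},{"ax":0,"ay":0,"az":0,"x":0,"y":0,"z":0,"hand":1},{"ax":0,"ay":0,"az":0,"x":0,"y":0,"z":0,"hand":1},{"ax":0,"ay":0,"az":0,"x":0,"y":0,"z":0,"hand":1},{"ax":0,"ay":0,"az":0,"x":0,"y":0,"z":0,"hand":1}]' 60
python3 -m inch '[{"ax":0,"ay":0,"az":0,"x":0,"y":0,"z":0,"hand":1},{"ax":0,"ay":0,"az":0,"x":0,"y":0,"z":0,"hand":1},{"ax":0,"ay":0,"az":0,"x":0,"y":0,"z":0,"hand":1}]' 60
```

```text
time: 3.0
eef_pos: [0.4855, -0.1699, 0.1058]
tcp_rot: [-0.515, -0.485, 0.485, 0.515]
contact_force: [-0.0, -0.4, 0.2]
opening: 1.0
time: 3.42
eef_pos: [0.4883, -0.1723, 0.1103]
tcp_rot: [0.517, 0.485, -0.483, -0.514]
contact_force: [0.4, 0.7, -0.1]
opening: 0.343
time: 3.67
eef_pos: [0.4883, -0.1724, 0.1103]
tcp_rot: [0.517, 0.485, -0.483, -0.514]
contact_force: [-0.7, 4.7, 7.5]
opening: 0.343
```

```bash
python3 -m inch '[{"ax":0,"ay":0,"az":0,"x":0,"y":0,"z":4,"hand":1},{"ax":0,"ay":0,"az":0,"x":0,"y":0,"z":5,"hand":1},{"ax":0,"ay":0,"az":0,"x":0,"y":0,"z":5,"hand":1},{"ax":0,"ay":0,"az":0,"x":0,"y":0,"z":3,"hand":1},{"ax":0,"ay":0,"az":0,"x":0,"y":0,"z":0,"hand":1}]'
python3 -m inch '[{"ax":0,"ay":0,"az":0,"x":0,"y":0,"z":2,"hand":1},{"ax":0,"ay":0,"az":0,"x":0,"y":0,"z":1,"hand":1}]'
python3 -m inch '[{"ax":0,"ay":0,"az":0,"x":0,"y":0,"z":1,"hand":1},{"ax":0,"ay":0,"az":0,"x":0,"y":0,"z":1,"hand":1}]'

```

```text
time: 4.08
eef_pos: [0.4709, -0.1712, 0.1103]
tcp_rot: [0.517, 0.485, -0.483, -0.514]
contact_force: [-0.7, 4.0, 7.3]
opening: 0.34
time: 4.25
eef_pos: [0.4684, -0.1711, 0.1103]
tcp_rot: [0.517, 0.485, -0.483, -0.514]
contact_force: [0.3, 4.4, 7.6]
opening: 0.346
time: 4.42
eef_pos: [0.4665, -0.1709, 0.1103]
tcp_rot: [0.517, 0.485, -0.483, -0.514]
contact_force: [0.8, 4.6, 6.9]
opening: 0.343
```

```bash
python3 -m inch '[{"ax":0,"ay":0,"az":0,"x":0,"y":0,"z":1,"hand":1},{"ax":0,"ay":0,"az":0,"x":0,"y":0,"z":1,"hand":1}]'
python3 -m inch '[{"ax":0,"ay":0,"az":0,"x":0,"y":0,"z":1,"hand":1},{"ax":0,"ay":0,"az":0,"x":0,"y":0,"z":0,"hand":1}]'

```

```text
time: 4.58
eef_pos: [0.4664, -0.171, 0.1103]
tcp_rot: [0.519, 0.486, -0.481, -0.513]
contact_force: [12.6, 3.8, 0.5]
opening: 0.339
time: 4.75
eef_pos: [0.4664, -0.171, 0.1104]
tcp_rot: [0.52, 0.487, -0.481, -0.512]
contact_force: [13.9, 3.7, -1.1]
opening: 0.344
```

The jaw is fully back: it was drawn 21.9 mm and the stop was felt at about 13 N. The full gap is therefore about 44 mm and one plate is right. I'll release and go to the stand.

```bash
python3 -m inch '[{"ax":0,"ay":0,"az":0,"x":0,"y":0,"z":-2,"hand":1},{"ax":0,"ay":0,"az":0,"x":0,"y":0,"z":0,"hand":-1},{"ax":0,"ay":0,"az":0,"x":0,"y":0,"z":0,"hand":-1},{"ax":0,"ay":0,"az":0,"x":0,"y":0,"z":0,"hand":-1},{"ax":0,"ay":0,"az":0,"x":0,"y":-20,"z":0,"hand":-1}]'
python3 -m inch '[{"ax":0,"ay":0,"az":0,"x":0,"y":-40,"z":0,"hand":-1},{"ax":0,"ay":0,"az":0,"x":0,"y":-40,"z":0,"hand":-1},{"ax":0,"ay":0,"az":0,"x":10,"y":-30,"z":0,"hand":-1}]'
python3 -c "
from h import *
go([.59,.125,.24],.16+np.pi/2)"
```

```text
time: 5.17
eef_pos: [0.4605, -0.1693, 0.1235]
tcp_rot: [-0.513, -0.483, 0.485, 0.518]
contact_force: [-1.0, -0.4, -0.8]
opening: 0.889
time: 5.42
eef_pos: [0.4642, -0.1621, 0.2402]
tcp_rot: [0.517, 0.483, -0.484, -0.515]
contact_force: [1.1, -0.1, 1.0]
opening: 0.996
shift mm [ 294.7   -0.3 -107. ] rot [ 0.002 -0.225 -0.002] pos [ 0.4642 -0.1621  0.2402] F [ 1.1 -0.1  1. ] op 0.996 q [-0.54 -0.13  2.02 -0.    1.25 -2.05] t 5.42
```

```bash
python3 -m inch '[{"ax":0,"ay":0,"az":0,"x":37,"y":0,"z":-13.4,"hand":-1},{"ax":0,"ay":0,"az":0,"x":37,"y":0,"z":-13.4,"hand":-1},{"ax":0,"ay":0,"az":0,"x":37,"y":0,"z":-13.4,"hand":-1},{"ax":0,"ay":0,"az":0,"x":37,"y":0,"z":-13.4,"hand":-1},{"ax":0,"ay":0,"az":0,"x":37,"y":0,"z":-13.4,"hand":-1}]'
python3 -m inch '[{"ax":0,"ay":0,"az":0,"x":37,"y":0,"z":-13.4,"hand":-1},{"ax":0,"ay":0,"az":0,"x":37,"y":0,"z":-13.4,"hand":-1},{"ax":0,"ay":0,"az":0,"x":37,"y":0,"z":-13.4,"hand":-1},{"ax":0,"ay":-0.1125,"az":0,"x":0,"y":0,"z":0,"hand":-1},{"ax":0,"ay":-0.1125,"az":0,"x":0,"y":0,"z":0,"hand":-1}]'
python3 -m inch '[{"ax":0,"ay":0,"az":0,"x":0,"y":0,"z":0,"hand":-1},{"ax":0,"ay":0,"az":0,"x":0,"y":0,"z":0,"hand":-1}]'
python3 - <<'E'
from h import *
s=get_state();c=read_camera("wrist");cv2.imwrite("pics/w3.png",c["img"][:,:,::-1]);json.dump({k:np.array(v).tolist() for k,v in s.items()},open("s3.json","w"));go([.59,.125,.24],.16+np.pi/2,s)
E
```

```text
time: 5.83
eef_pos: [0.5427, 0.0211, 0.2372]
tcp_rot: [0.516, 0.484, -0.484, -0.515]
contact_force: [0.2, -0.3, -1.2]
opening: 0.997
time: 6.25
eef_pos: [0.5897, 0.1299, 0.2364]
tcp_rot: [-0.455, -0.54, 0.541, 0.456]
contact_force: [0.4, -0.5, -0.1]
opening: 0.996
time: 6.42
eef_pos: [0.5894, 0.1277, 0.2368]
tcp_rot: [-0.458, -0.538, 0.539, 0.459]
contact_force: [-1.1, 0.4, 1.0]
opening: 1.0
shift mm [-2.8 -3.2 -0.2] rot [-0.001 -0.001 -0.   ] pos [0.5894 0.1277 0.2368] F [-1.1  0.4  1. ] op 1.0 q [ 0.05  0.13  1.76 -0.    1.24 -1.68] t 6.42
```

View pics/w3.png

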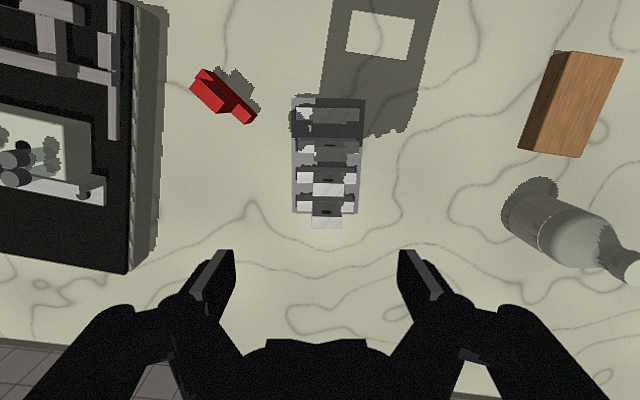

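The stand is at image centre. Plate 3's tab top is at about (327,223), plate 2's at (328,189), and the other two are in shade above. The red look-alike is at (222,95), the box at (570,105) and the bottle at (560,225).

```bash
python3 - <<'E'
from h import *
s=json.load(open("s3.json"));a=cv2.imread("pics/w3.png");g=a.mean(2)
for nm,(r0,r1) in dict(p3=(212,234),p2=(178,200)).items():
    m=np.zeros(g.shape,np.uint8);m[r0:r1,300:356]=g[r0:r1,300:356]>170 
    n,l,st,ce=cv2.connectedComponentsWithStats(m);i=max(range(1,n),key=lambda k:st[k,4]);print(nm,st[i],ce[i])
    b=cv2.boxPoints(cv2.minAreaRect(np.argwhere(l==i)[:,::-1].astype(np.float32)));w=plane("wrist",b,.096,s);print(b.round(1).tolist(),w.round(4).tolist(),"c",plane("wrist",[ce[i]],.096,s).round(4))
print([(r,int(g[r,322:334].mean())) for r in range(175,235)])
E
```

```text
p3 [300 214  56  20 999] [327.48648649 224.3973974 ]
[[300.0, 233.0], [300.0, 214.0], [355.0, 214.0], [355.0, 233.0]] [[0.6413, 0.1193, 0.096], [0.6198, 0.1162, 0.096], [0.6106, 0.1727, 0.096], [0.6319, 0.1771, 0.096]] c [[0.6268 0.1464 0.096 ]]
p2 [313 183  31  13 385] [327.57142857 189.19480519]
[[313.0, 183.0], [343.0, 183.0], [343.0, 195.0], [313.0, 195.0]] [[0.5846, 0.1243, 0.096], [0.5798, 0.154, 0.096], [0.5922, 0.1564, 0.096], [0.5971, 0.1263, 0.096]] c [[0.5887 0.1399 0.096 ]]
[(175, 71), (176, 71), (177, 73), (178, 63), (179, 35), (180, 27), (181, 56), (182, 54), (183, 161), (184, 190), (185, 188), (186, 186), (187, 186), (188, 186), (189, 185), (190, 185), (191, 185), (192, 184), (193, 185), (194, 188), (195, 198), (196, 115), (197, 65), (198, 68), (199, 71), (200, 70), (201, 79), (202, 72), (203, 72), (204, 71), (205, 71), (206, 71), (207, 72), (208, 73), (209, 76), (210, 52), (211, 34), (212, 30), (213, 41), (214, 70), (215, 64), (216, 81), (217, 182), (218, 186), (219, 183), (220, 181), (221, 180), (222, 180), (223, 179), (224, 179), (225, 179), (226, 179), (227, 180), (228, 176), (229, 184), (230, 186), (231, 185), (232, 184), (233, 184), (234, 185)]
```

```bash
python3 - <<'E'
from h import *
s=json.load(open("s3.json"));print(plane("wrist",[(327.2,223),(327.6,189.2)],.096,s).round(4))
go([.6242,.1456,.066],.16+np.pi/2)
E
```

```text
[[0.6253 0.1459 0.096 ]
 [0.5887 0.1399 0.096 ]]
shift mm [ 12.4 170.9 -37.3] rot [-0.001 -0.001 -0.   ] pos [0.5894 0.1275 0.2369] F [-0.9  0.9  0.5] op 1.002 q [ 0.04  0.13  1.76 -0.    1.24 -1.68] t 6.47
```

```bash
python3 -m inch '[{"ax":0,"ay":0,"az":0,"x":12.5,"y":0,"z":-37.5,"hand":-1},{"ax":0,"ay":0,"az":0,"x":0,"y":38,"z":0,"hand":-1},{"ax":0,"ay":0,"az":0,"x":0,"y":38,"z":0,"hand":-1},{"ax":0,"ay":0,"az":0,"x":0,"y":38,"z":0,"hand":-1},{"ax":0,"ay":0,"az":0,"x":0,"y":35,"z":0,"hand":-1}]' 60
python3 -m inch '[{"ax":0,"ay":0,"az":0,"x":0,"y":19,"z":0,"hand":-1},{"ax":0,"ay":0,"az":0,"x":0,"y":0,"z":0,"hand":-1},{"ax":0,"ay":0,"az":0,"x":0,"y":0,"z":0,"hand":-1}]'
python3 -c "
from h import *
go([.6247,.1457,.066],.16+np.pi/2)"
```

```text
time: 6.88
eef_pos: [0.6243, 0.1455, 0.0865]
tcp_rot: [-0.459, -0.538, 0.538, 0.459]
contact_force: [0.1, 0.4, -0.1]
opening: 1.004
time: 7.13
eef_pos: [0.6239, 0.1456, 0.0683]
tcp_rot: [-0.458, -0.538, 0.539, 0.459]
contact_force: [-0.3, -0.8, 0.7]
opening: 0.999
shift mm [-0.   2.3 -0.8] rot [-0.003 -0.     0.   ] pos [0.6239 0.1456 0.0683] F [-0.3 -0.8  0.7] op 0.999 q [ 0.07  0.4   1.77 -0.    0.97 -1.66] t 7.13
```

```bash
python3 -m inch '[{"ax":0,"ay":0,"az":0,"x":0,"y":2,"z":-1,"hand":0.2},{"ax":0,"ay":0,"az":0,"x":0,"y":0,"z":0,"hand":1},{"ax":0,"ay":0,"az":0,"x":0,"y":0,"z":0,"hand":1},{"ax":0,"ay":0,"az":0,"x":0,"y":0,"z":0,"hand":1},{"ax":0,"ay":0,"az":0,"x":0,"y":0,"z":0,"hand":1}]' 60
python3 -m inch '[{"ax":0,"ay":0,"az":0,"x":0,"y":0,"z":0,"hand":1},{"ax":0,"ay":0,"az":0,"x":0,"y":0,"z":0,"hand":1}]' 60
python3 -m inch '[{"ax":0,"ay":0,"az":0,"x":0,"y":-8,"z":0,"hand":1},{"ax":0,"ay":0,"az":0,"x":0,"y":-15,"z":0,"hand":1},{"ax":0,"ay":0,"az":0,"x":0,"y":-20,"z":0,"hand":1},{"ax":0,"ay":0,"az":0,"x":0,"y":-25,"z":0,"hand":1},{"ax":0,"ay":0,"az":0,"x":0,"y":-30,"z":0,"hand":1}]'
python3 -m inch '[{"ax":0,"ay":0,"az":0,"x":0,"y":-35,"z":0,"hand":1},{"ax":0,"ay":0,"az":0,"x":0,"y":-35,"z":0,"hand":1},{"ax":0,"ay":0.1125,"az":0,"x":0,"y":-7,"z":0,"hand":1},{"ax":0,"ay":0.1125,"az":0,"x":0,"y":0,"z":0,"hand":1},{"ax":0,"ay":0,"az":0,"x":0,"y":0,"z":0,"hand":1}]'
python3 -c "
from h import *
go([.55,-.1755,.24],-.066+np.pi/2)"
```

```text
time: 7.55
eef_pos: [0.6267, 0.1466, 0.0691]
tcp_rot: [0.459, 0.54, -0.538, -0.457]
contact_force: [-0.4, -0.7, 2.3]
opening: 0.367
time: 7.72
eef_pos: [0.6267, 0.1466, 0.069]
tcp_rot: [0.458, 0.539, -0.538, -0.457]
contact_force: [-1.4, -0.8, 5.3]
opening: 0.363
time: 8.13
eef_pos: [0.6237, 0.1464, 0.1648]
tcp_rot: [-0.456, -0.537, 0.54, 0.459]
contact_force: [-0.3, 1.0, -1.7]
opening: 0.368
time: 8.55
eef_pos: [0.6256, 0.1466, 0.2446]
tcp_rot: [0.516, 0.484, -0.483, -0.515]
contact_force: [-0.2, 0.7, -1.4]
opening: 0.364
shift mm [-326.3    4.5   54.7] rot [0.002 0.002 0.   ] pos [0.6256 0.1466 0.2446] F [-0.2  0.7 -1.4] op 0.364 q [ 0.07  0.21  1.66 -0.    1.27 -1.43] t 8.55
```

```bash
python3 -m inch '[{"ax":0,"ay":0,"az":0,"x":-20,"y":0,"z":4,"hand":1},{"ax":0,"ay":0,"az":0,"x":-36,"y":0,"z":6,"hand":1},{"ax":0,"ay":0,"az":0,"x":-36,"y":0,"z":6,"hand":1},{"ax":0,"ay":0,"az":0,"x":-36,"y":0,"z":6,"hand":1},{"ax":0,"ay":0,"az":0,"x":-36,"y":0,"z":6,"hand":1}]'
python3 -m inch '[{"ax":0,"ay":0,"az":0,"x":-36,"y":0,"z":6,"hand":1},{"ax":0,"ay":0,"az":0,"x":-36,"y":0,"z":6,"hand":1},{"ax":0,"ay":0,"az":0,"x":-36,"y":0,"z":6,"hand":1},{"ax":0,"ay":0,"az":0,"x":-34,"y":0,"z":6,"hand":1},{"ax":0,"ay":0,"az":0,"x":-20,"y":0,"z":0,"hand":1}]'
python3 -m inch '[{"ax":0,"ay":0,"az":0,"x":0,"y":0,"z":0,"hand":1},{"ax":0,"ay":0,"az":0,"x":0,"y":0,"z":0,"hand":1}]'
python3 - <<'E'
from h import *
s=get_state();c=read_camera("wrist");a=c["img"][:,:,::-1].copy();cv2.imwrite("pics/w4.png",a);json.dump({k:np.array(v).tolist() for k,v in s.items()},open("s4.json","w"));go([.553,-.175,.24],-.066+np.pi/2,s)
E
```

```text
time: 8.97
eef_pos: [0.5858, -0.0164, 0.2414]
tcp_rot: [-0.514, -0.484, 0.486, 0.515]
contact_force: [0.3, -0.7, -1.1]
opening: 0.368
time: 9.38
eef_pos: [0.5511, -0.1782, 0.2416]
tcp_rot: [-0.514, -0.484, 0.485, 0.516]
contact_force: [-0.1, -0.1, -0.9]
opening: 0.364
time: 9.55
eef_pos: [0.5524, -0.1761, 0.2415]
tcp_rot: [-0.515, -0.484, 0.484, 0.516]
contact_force: [0.5, 0.7, -1.3]
opening: 0.366
shift mm [ 1.2  1.5 -0.6] rot [-0.002  0.003  0.001] pos [ 0.5524 -0.1761  0.2415] F [ 0.5  0.7 -1.3] op 0.366 q [-0.48  0.08  1.82  0.    1.25 -1.99] t 9.55
```

View pics/w4.png

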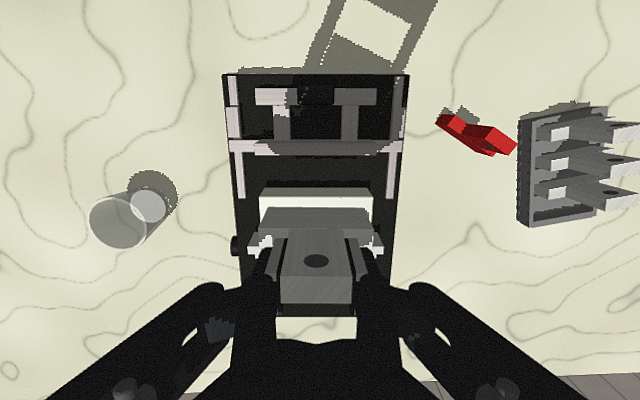

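The plate is held upright, with the foot's lower edge at row 207 (260–371) and the tab top at rows 303–316. The jaw is back at row about 150 and the gap is clear. I'll check the plate's offset in the grip.

```bash
python3 - <<'E'
from h import *
s=json.load(open("s4.json"));g=cv2.imread("pics/w4.png").mean(2)
print([(r,int(g[r,300:330].mean())) for r in range(184,212)],[(r,int(g[r,300:330].mean())) for r in range(296,322)])
p=plane("wrist",[(260,207),(371,207),(315,207),(280,303.5),(352,303.5)],.1805,s)
q=plane("wrist",[(280,303.5),(352,303.5),(316,303.5),(316,316)],.2685,s)
M=toolT(s)[:3,:3]
print(((p-s["eef_pos"])@M*1000).round(1).tolist(),((q-s["eef_pos"])@M*1000).round(1).tolist())
r=plane("wrist",[(262,196),(368,196)],.096,s);print(r.round(4))
r=plane("wrist",[(262,187.5),(316,187.5),(368,187.5)],.06,s);print(r.round(4))
E
```

```text
[(184, 16), (185, 16), (186, 8), (187, 51), (188, 99), (189, 99), (190, 98), (191, 98), (192, 97), (193, 99), (194, 97), (195, 88), (196, 134), (197, 207), (198, 241), (199, 238), (200, 236), (201, 236), (202, 236), (203, 235), (204, 236), (205, 239), (206, 249), (207, 133), (208, 79), (209, 89), (210, 90), (211, 93)] [(296, 105), (297, 105), (298, 104), (299, 104), (300, 105), (301, 106), (302, 113), (303, 71), (304, 31), (305, 31), (306, 33), (307, 33), (308, 34), (309, 32), (310, 35), (311, 32), (312, 33), (313, 34), (314, 32), (315, 24), (316, 49), (317, 193), (318, 219), (319, 211), (320, 208), (321, 206)]
[[-40.4, 61.0, 8.7], [40.6, 61.1, 8.8], [-0.3, 61.0, 8.8], [-29.1, 60.8, -75.6], [30.1, 60.9, -75.5]] [[-15.6, -27.0, -4.7], [16.5, -27.0, -4.7], [0.4, -27.0, -4.7], [0.4, -27.0, -11.5]]
[[ 0.5587 -0.232   0.096 ]
 [ 0.5655 -0.1223  0.096 ]]
[[ 0.5595 -0.2386  0.06  ]
 [ 0.5634 -0.1761  0.06  ]
 [ 0.5671 -0.1159  0.06  ]]
```

```bash
python3 - <<'E'
import cv2
a=cv2.imread("pics/w4.png")[180:325,225:410];a=cv2.convertScaleAbs(a,alpha=1.3,beta=25)
cv2.imwrite("pics/w4c.png",cv2.resize(a,None,fx=4,fy=4,interpolation=cv2.INTER_CUBIC))
E
```

```text
(no output)
```

View pics/w4c.png

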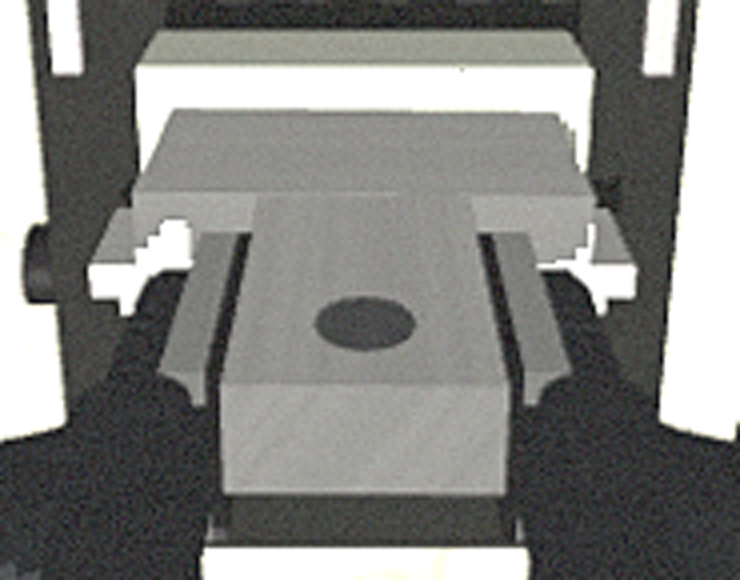

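The crop shows the plate's true foot edge at row 207 (268–364 px, which fits 70 mm). The tab top spans rows 276–303. The plate is vertical and centred about 2 mm to the robot side of the TCP, so descending here leaves about 5 mm to the rack.

```bash
python3 -m inch '[{"ax":0,"ay":0,"az":0,"x":0,"y":20,"z":0,"hand":1},{"ax":0,"ay":0,"az":0,"x":0,"y":30,"z":0,"hand":1},{"ax":0,"ay":0,"az":0,"x":0,"y":30,"z":0,"hand":1},{"ax":0,"ay":0,"az":0,"x":0,"y":20,"z":0,"hand":1},{"ax":0,"ay":0,"az":0,"x":0,"y":10,"z":0,"hand":1}]'
python3 -m inch '[{"ax":0,"ay":0,"az":0,"x":0,"y":5,"z":0,"hand":1},{"ax":0,"ay":0,"az":0,"x":0,"y":0,"z":0,"hand":1},{"ax":0,"ay":0,"az":0,"x":0,"y":0,"z":0,"hand":1}]'
python3 -m inch '[{"ax":0,"ay":0,"az":0,"x":0,"y":2,"z":0,"hand":1},{"ax":0,"ay":0,"az":0,"x":0,"y":0,"z":0,"hand":1}]'
python3 -m inch '[{"ax":0,"ay":0,"az":0,"x":0,"y":1.5,"z":0,"hand":1},{"ax":0,"ay":0,"az":0,"x":0,"y":0,"z":0,"hand":1}]'
```

```text
time: 10.02
eef_pos: [0.5513, -0.1727, 0.1283]
tcp_rot: [-0.512, -0.484, 0.486, 0.517]
contact_force: [0.2, 0.8, -1.3]
opening: 0.363
time: 10.27
eef_pos: [0.5542, -0.1754, 0.1286]
tcp_rot: [0.516, 0.485, -0.484, -0.515]
contact_force: [1.1, 0.2, -0.7]
opening: 0.368
time: 10.43
eef_pos: [0.5542, -0.1759, 0.1268]
tcp_rot: [0.516, 0.484, -0.484, -0.514]
contact_force: [0.2, 0.4, -0.8]
opening: 0.363
time: 10.6
eef_pos: [0.5536, -0.1757, 0.1244]
tcp_rot: [0.516, 0.484, -0.484, -0.515]
contact_force: [0.3, 0.8, -1.5]
opening: 0.368
```

```bash
python3 -m inch '[{"ax":0,"ay":0,"az":0,"x":0,"y":1.5,"z":0,"hand":1},{"ax":0,"ay":0,"az":0,"x":0,"y":0,"z":0,"hand":1}]'
python3 -m inch '[{"ax":0,"ay":0,"az":0,"x":0,"y":1.2,"z":0,"hand":1},{"ax":0,"ay":0,"az":0,"x":0,"y":0,"z":0,"hand":1}]'
python3 -m inch '[{"ax":0,"ay":0,"az":0,"x":0,"y":1,"z":0,"hand":1},{"ax":0,"ay":0,"az":0,"x":0,"y":0,"z":0,"hand":1}]'
```

```text
time: 10.77
eef_pos: [0.5532, -0.1756, 0.1222]
tcp_rot: [-0.515, -0.484, 0.484, 0.516]
contact_force: [-0.5, 1.0, -0.5]
opening: 0.368
time: 10.93
eef_pos: [0.5534, -0.1757, 0.1211]
tcp_rot: [0.516, 0.484, -0.484, -0.515]
contact_force: [-0.4, -0.0, -0.6]
opening: 0.367
time: 11.1
eef_pos: [0.5535, -0.1757, 0.121]
tcp_rot: [0.515, 0.484, -0.484, -0.515]
contact_force: [-1.0, -0.4, 3.4]
opening: 0.369
```

The plate touched the deck at TCP z = 0.121. I'll release it, rise, and look.

```bash
python3 -m inch '[{"ax":0,"ay":0,"az":0,"x":0,"y":0,"z":0,"hand":-1},{"ax":0,"ay":0,"az":0,"x":0,"y":0,"z":0,"hand":-1},{"ax":0,"ay":0,"az":0,"x":0,"y":0,"z":0,"hand":-1},{"ax":0,"ay":0,"az":0,"x":0,"y":0,"z":0,"hand":-1},{"ax":0,"ay":0,"az":0,"x":0,"y":-20,"z":0,"hand":-1}]'
python3 -m inch '[{"ax":0,"ay":0,"az":0,"x":0,"y":-35,"z":0,"hand":-1},{"ax":0,"ay":0,"az":0,"x":0,"y":-35,"z":0,"hand":-1},{"ax":0,"ay":0,"az":0,"x":0,"y":-30,"z":0,"hand":-1},{"ax":0,"ay":0,"az":0,"x":0,"y":0,"z":0,"hand":-1},{"ax":0,"ay":0,"az":0,"x":0,"y":0,"z":0,"hand":-1}]'
python3 - <<'E'
from h import *
s=get_state();c=read_camera("wrist");a=c["img"][:,:,::-1].copy();cv2.imwrite("pics/w5.png",a);json.dump({k:np.array(v).tolist() for k,v in s.items()},open("s5.json","w"));go([.466,-.171,.107],-.066+np.pi/2,s)
a=a[70:290,215:420];cv2.imwrite("pics/w5c.png",cv2.resize(a,None,fx=2.7,fy=2.7,interpolation=cv2.INTER_CUBIC))
E
```

```text
time: 11.52
eef_pos: [0.5506, -0.1742, 0.1357]
tcp_rot: [-0.513, -0.483, 0.485, 0.518]
contact_force: [-0.3, -0.7, -0.3]
opening: 0.998
time: 11.93
eef_pos: [0.5545, -0.1762, 0.243]
tcp_rot: [0.517, 0.485, -0.483, -0.514]
contact_force: [0.2, 0.0, -0.1]
opening: 0.996
shift mm [-1.000e-01  1.355e+02  8.940e+01] rot [ 0.005  0.003 -0.002] pos [ 0.5545 -0.1762  0.243 ] F [ 0.2  0.  -0.1] op 0.996 q [-0.48  0.08  1.81  0.    1.24 -1.99] t 11.93
```

View pics/w5c.png

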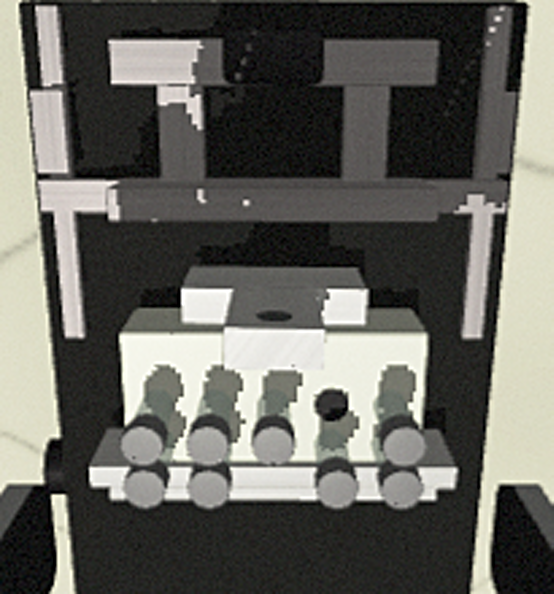

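The plate stands upright and square just in front of the rack (foot at crop (275,290), tab top at (275,345)). The rack is undisturbed and the jaw is fully back. I'll go back to the handle.

```bash
python3 -m inch '[{"ax":0.005,"ay":0,"az":0,"x":0,"y":0,"z":30,"hand":-1},{"ax":0,"ay":0,"az":0,"x":0,"y":0,"z":35,"hand":-1},{"ax":0,"ay":0,"az":0,"x":0,"y":15,"z":24,"hand":-1},{"ax":0,"ay":0,"az":0,"x":0,"y":35,"z":0,"hand":-1},{"ax":0,"ay":0,"az":0,"x":0,"y":35,"z":0,"hand":-1}]'
python3 -m inch '[{"ax":0,"ay":0,"az":0,"x":0,"y":35,"z":0,"hand":-1},{"ax":0,"ay":0,"az":0,"x":0,"y":14,"z":0,"hand":-1},{"ax":0,"ay":0,"az":0,"x":0,"y":0,"z":0,"hand":-1},{"ax":0,"ay":0,"az":0,"x":0,"y":0,"z":0,"hand":-1}]'
python3 -c "
from h import *
go([.466,-.171,.109],-.066+np.pi/2)"
```

```text
time: 12.4
eef_pos: [0.4629, -0.1698, 0.1542]
tcp_rot: [-0.515, -0.483, 0.485, 0.516]
contact_force: [0.7, -0.5, 0.0]
opening: 1.0
time: 12.73
eef_pos: [0.4623, -0.169, 0.1041]
tcp_rot: [-0.512, -0.482, 0.486, 0.519]
contact_force: [-0.1, 0.0, -0.2]
opening: 1.001
shift mm [-1.7 -4.9 -3.8] rot [-0.01   0.003  0.003] pos [ 0.4623 -0.169   0.1041] F [-0.1  0.  -0.2] op 1.001 q [-0.56  0.05  2.12 -0.    0.98 -2.06] t 12.73
```

```bash
python3 -m inch '[{"ax":-0.01,"ay":0.003,"az":0,"x":-1.5,"y":-3,"z":-3,"hand":0.2},{"ax":0,"ay":0,"az":0,"x":0,"y":0,"z":0,"hand":1},{"ax":0,"ay":0,"az":0,"x":0,"y":0,"z":0,"hand":1},{"ax":0,"ay":0,"az":0,"x":0,"y":0,"z":0,"hand":1},{"ax":0,"ay":0,"az":0,"x":0,"y":0,"z":0,"hand":1}]' 90
python3 -m inch '[{"ax":0,"ay":0,"az":0,"x":0,"y":0,"z":0,"hand":1},{"ax":0,"ay":0,"az":0,"x":0,"y":0,"z":0,"hand":1}]' 90
python3 -m inch '[{"ax":0,"ay":0,"az":0,"x":0,"y":0,"z":-4,"hand":1},{"ax":0,"ay":0,"az":0,"x":0,"y":0,"z":-5,"hand":1},{"ax":0,"ay":0,"az":0,"x":0,"y":0,"z":-5,"hand":1},{"ax":0,"ay":0,"az":0,"x":0,"y":0,"z":-3,"hand":1},{"ax":0,"ay":0,"az":0,"x":0,"y":0,"z":-2,"hand":1}]'
```

```text
time: 13.15
eef_pos: [0.4676, -0.171, 0.111]
tcp_rot: [0.518, 0.485, -0.481, -0.515]
contact_force: [0.8, 0.7, -2.9]
opening: 0.337
time: 13.32
eef_pos: [0.4676, -0.171, 0.1109]
tcp_rot: [0.518, 0.485, -0.481, -0.515]
contact_force: [0.1, 4.3, 5.4]
opening: 0.338
time: 13.73
eef_pos: [0.4867, -0.1723, 0.111]
tcp_rot: [0.518, 0.485, -0.481, -0.515]
contact_force: [-1.6, 4.3, 4.7]
opening: 0.339
```

```bash
python3 -m inch '[{"ax":0,"ay":0,"az":0,"x":0,"y":0,"z":-1.5,"hand":1},{"ax":0,"ay":0,"az":0,"x":0,"y":0,"z":-1.5,"hand":1},{"ax":0,"ay":0,"az":0,"x":0,"y":0,"z":-1,"hand":1},{"ax":0,"ay":0,"az":0,"x":0,"y":0,"z":-1,"hand":1}]'
python3 -m inch '[{"ax":0,"ay":0,"az":0,"x":0,"y":0,"z":-0.7,"hand":1},{"ax":0,"ay":0,"az":0,"x":0,"y":0,"z":-0.7,"hand":1},{"ax":0,"ay":0,"az":0,"x":0,"y":0,"z":-0.6,"hand":1},{"ax":0,"ay":0,"az":0,"x":0,"y":0,"z":-0.5,"hand":1}]'
python3 -m inch '[{"ax":0,"ay":0,"az":0,"x":0,"y":0,"z":-0.7,"hand":1},{"ax":0,"ay":0,"az":0,"x":0,"y":0,"z":-0.7,"hand":1},{"ax":0,"ay":0,"az":0,"x":0,"y":0,"z":-0.6,"hand":1},{"ax":0,"ay":0,"az":0,"x":0,"y":0,"z":-0.5,"hand":1}]'
```

```text
time: 14.07
eef_pos: [0.4915, -0.1725, 0.111]
tcp_rot: [0.518, 0.485, -0.481, -0.515]
contact_force: [-0.4, 4.2, 5.9]
opening: 0.336
time: 14.4
eef_pos: [0.4937, -0.1727, 0.111]
tcp_rot: [0.517, 0.485, -0.481, -0.515]
contact_force: [-1.7, 4.7, 6.4]
opening: 0.339
time: 14.73
eef_pos: [0.4962, -0.1728, 0.1109]
tcp_rot: [0.517, 0.485, -0.481, -0.515]
contact_force: [-0.8, 4.2, 5.4]
opening: 0.334
```

```bash
python3 -m inch '[{"ax":0,"ay":0,"az":0,"x":0,"y":0,"z":-0.5,"hand":1},{"ax":0,"ay":0,"az":0,"x":0,"y":0,"z":-0.5,"hand":1},{"ax":0,"ay":0,"az":0,"x":0,"y":0,"z":0,"hand":1}]'
python3 -m inch '[{"ax":0,"ay":0,"az":0,"x":0,"y":0,"z":-0.5,"hand":1},{"ax":0,"ay":0,"az":0,"x":0,"y":0,"z":-0.5,"hand":1},{"ax":0,"ay":0,"az":0,"x":0,"y":0,"z":0,"hand":1}]'
python3 -m inch '[{"ax":0,"ay":0,"az":0,"x":0,"y":0,"z":-0.5,"hand":1},{"ax":0,"ay":0,"az":0,"x":0,"y":0,"z":-0.5,"hand":1},{"ax":0,"ay":0,"az":0,"x":0,"y":0,"z":0,"hand":1}]'
```

```text
time: 14.98
eef_pos: [0.4965, -0.1728, 0.111]
tcp_rot: [0.517, 0.485, -0.482, -0.516]
contact_force: [-5.5, 5.3, 8.6]
opening: 0.342
time: 15.23
eef_pos: [0.497, -0.1729, 0.1109]
tcp_rot: [0.516, 0.484, -0.482, -0.516]
contact_force: [-5.8, 4.2, 9.9]
opening: 0.337
time: 15.48
eef_pos: [0.497, -0.1729, 0.1109]
tcp_rot: [-0.515, -0.484, 0.483, 0.517]
contact_force: [-11.5, 4.4, 12.1]
opening: 0.339
```

```bash
python3 -m inch '[{"ax":0,"ay":0,"az":0,"x":0,"y":0,"z":-0.7,"hand":1},{"ax":0,"ay":0,"az":0,"x":0,"y":0,"z":-0.7,"hand":1},{"ax":0,"ay":0,"az":0,"x":0,"y":0,"z":0,"hand":1},{"ax":0,"ay":0,"az":0,"x":0,"y":0,"z":0,"hand":1}]'
python3 -m inch '[{"ax":0,"ay":0,"az":0,"x":0,"y":0,"z":-0.5,"hand":1},{"ax":0,"ay":0,"az":0,"x":0,"y":0,"z":0,"hand":1},{"ax":0,"ay":0,"az":0,"x":0,"y":0,"z":0,"hand":1},{"ax":0,"ay":0,"az":0,"x":0,"y":0,"z":0,"hand":1}]'
python3 - <<'E'
from h import *
a=read_camera("side")["img"][:,:,::-1];b=read_camera("scene")["img"][:,:,::-1]
f=lambda a:cv2.resize(a,(400,370),interpolation=cv2.INTER_CUBIC)
cv2.imwrite("pics/f.png",np.hstack([f(a[150:313,275:451]),f(b[175:345,200:384])]))
E
```

```text
time: 15.82
eef_pos: [0.497, -0.1729, 0.1109]
tcp_rot: [-0.514, -0.483, 0.484, 0.518]
contact_force: [-17.2, 5.2, 16.2]
opening: 0.342
time: 16.15
eef_pos: [0.497, -0.1728, 0.1109]
tcp_rot: [-0.514, -0.483, 0.484, 0.518]
contact_force: [-19.1, 6.1, 16.2]
opening: 0.335
```

View pics/f.png

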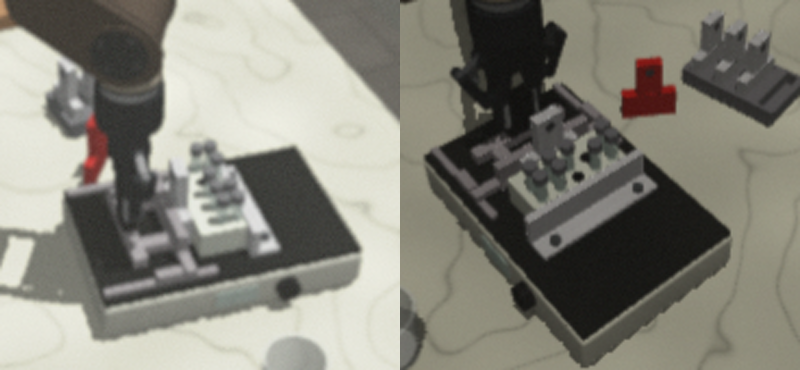

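The plate is upright between jaw and rack (side crop (177,185), scene crop (547,130)). The rack is against the fence, three plates remain in the stand, and the red part and the pot are untouched. The push is steady at about 19 N.

```bash
python3 -c "
from plant import *
s=get_state();print(s['contact_force'],s['eef_pos'],s['time']);print(sign_off())"
```

```text
[-19.32719792   5.61976714  16.94617706] [ 0.49694204 -0.17285524  0.11090744] 16.25
the job is handed in; nothing more can be done
None
```

I drew the clamp back to its rear stop, stood one grey plate on the deck in front of the rack, and pushed the clamp forward by its handle. I handed the job in at 16.3 s, still gripping the handle and pressing.

**Plate count:** The gap with the clamp fully back came out at about 44 mm, so about 6 mm was left at the end stop and one plate was enough. The jaw stopped on the plate after about 29.5 mm of its 38 mm travel, which matches 44 minus 14.

**Final press:** The jaw pushed forward with a steady 19 N. The force reading also showed about 17 N upward and 6 N sideways on the tool. These are small against the 120 N wrist limit, and I did not trim them out.

**Last pictures:** The plate is upright between jaw and rack, and the rack stands against the fence. Three plates remain in the stand, and the red look-alike is untouched. The part of the pot in view looks unmoved. The bottle and box were outside the final crops, so I did not recheck them; the arm did not go near them.

**Mishaps:** My first set of move commands was refused because I had left out some fields; nothing moved. That wasted one picture, and I viewed 12 in all, the maximum.

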